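# Lay out the suspension parts on their outlined pads

### The arm

A 7-joint arm with a two-finger parallel gripper is mounted at the origin on the work surface. World frame = base frame: x ahead of the robot, y to its left, z up, the work surface at z = 0. Lengths are in m, angles in rad, forces in N, time in s.
With the tool pointing down it reaches from about 0.4 to 0.875 m from the base axis. Payload 6.5 kg.
Tool frame: the origin (TCP) lies at the very end of the fingers, on their centre line; the grasp point (between the pads) lies r.tcp_to_grasp behind it (r.tcp_to_grasp is the distance from the TCP to the grasp point, in m); z points along the fingers, y is the direction in which the jaws open and shut (so a half turn about z gives the same grasp; the last joint's range is limited). The gripper opens to 88 mm and grips with 3 to 60 N. Pads are 18 mm wide; open, the fingers measure 123 mm over their backs; the gripper's body (75 mm by 187 mm) begins 45 mm behind the grasp point.
Start: joints at [1.074, 0.536, -0.004, 1.538, 0.003, 1.067, -0.071], TCP at [0.271, -0.591, 0.239] pointing down, gripper open.
Joint ranges: [-2.7, 2.7], [-0.37, 2.16], [-1.27, 1.26], [0.24, 2.4], [-1.31, 4.45], [0.19, 1.91], [-2.76, 2.76]. Speed limits (rad/s): [2.39, 2.39, 3.14, 3.14, 3.14, 3.14, 3.14].

### API

Orientations are given as a rotation vector (axis times angle).
In Python, from station import status, viewer, r gives the robot as it stands. The module is installed in compiled form; this text tells all that it offers.
- The arm moves only by the tool apply_moves, never from a script. Its argument "deltas" is a list of rows, each an object with "offset": the shift along the tool's x, y, z in m, a list of three; "angular": the turn, a rotation vector about the tool's x, y, z in degrees, a list of three. A call has 1 to 20 rows; each row shifts and turns the pose as measured when the row begins, along the tool's axes as they then stand; what a row does not reach is not made up. A row lasts 1/10 s, in which the tool goes at most 50 mm and 8.59 degrees, less where a joint would pass 70% of its speed; a pose out of reach is approached as far as the arm can. A call is refused whole if a number of a shift passes 0.05 or a number of a turn 8.59, either way. A call with a gripper value outside its range is refused whole. "grip" is the opening, from -1 (shut) to 1 (fully open), set as the call begins (left out, the last holds). The fingers move at their own pace and stop on an object; "force" is the grip in N (left out, the last holds). Time passes only in rows, so rows that do not move let the fingers close. It gives the time, the measured TCP pose, the force and the opening at its end, in the units of the state.
- status.read_state(): the state, without advancing time (a new reading comes with each control period).
- viewer.camera(name): name is "side" or "top" or "wrist"; returns a dict with "image" (384x512x3 uint8, red, green, blue), "depth" (384x512 float32, m along the optical axis (not along the pixel's ray), 0 where there is no reading), "mtx" (3x3 intrinsics, pixels), "world_from_camera" (4x4, takes a point from camera to world coordinates). Camera axes: x right, y up, looking along -z (the intrinsics and any distortion apply to the point x, -y, -z); pixel columns grow to the right and rows downward; lengths in m; the calibration is good to about 2 mm. A picture is of the moment at which its call begins.
- r.job_done(): hands the job in, once; it reports no verdict.
The state is a dict: "clock": time; "joint_positions": joint angles; "joint_vel": joint speeds; "effort": joint torques, N m; "position": TCP position; "ee_rot": TCP orientation; "wrist_force": force on the tool from outside, world axes, zero at the start; "moment": the same for the moment, N m; "finger_gap": opening from 0.0 (shut) to 1.0 (fully open).
Only numpy, scipy, OpenCV 4.12 (cv2) and the standard library are available. Lean on these libraries where they do the work, as an engineer would, in place of code of your own. Each camera call takes 0.05 s, during which the arm holds its last target. There are 200 camera calls.

### The job

Four parts of a front suspension and brake lie about the bench: a brake pad, a drop link, a flanged wheel hub and a bush. Lay each of them the way up it is now, flat and squarely inside its own white outline on the rubber pad that matches it in shape and size (the brake pad and the link along their outlines, either way round), and let go. Leave the round dish of bolts and the small dark socket standing where they are.

Things in the scene. Friction and masses are not known exactly. Their poses are not given: they have to be found in the camera images.
- brakepad_c (a point): Disc-brake pad, loose, lying flat: dark steel back plate 104 x 46 x 6 mm with a grey friction block 80 x 46 x 10 mm on top, 16 mm high in all, about 0.28 kg. The point is its centre, 8 mm above its underside; x along its length, y across its 46 mm width (grasp across y), z up.
- link_c (a point): Drop link, loose, lying flat: bright steel bar 12 mm wide (from 3 to 17 mm above its underside) joining two equal round eyes of 30 mm diameter and 20 mm height, eye centres 75 mm apart, 105 mm long in all, about 0.2 kg. The point is the middle of the bar, 10 mm above its underside; x along its length, y across the bar (grasp the bar across y: 45 mm of it lie free between the eyes), z up.
- hub_c (a point): Wheel hub, loose, standing on its flange: bright steel round flange of 76 mm diameter, 10 mm thick, with an upright boss of 32 mm diameter on top up to 45 mm above its underside (grasp the boss), about 0.5 kg. The point is on its axis, 22.5 mm above its underside; z up.
- bush_c (a point): Bush, loose, standing upright: steel sleeve of 42 mm diameter and 46 mm height with black rubber and a small steel tube showing at its top, about 0.25 kg. The point is on its axis, 23 mm above its underside; z up.
- on_brakepad (a point): Fixed black rubber pad, 120 mm along its x, 96 mm along its y, 6 mm thick, lying on the bench, with a white painted outline of a rectangle 114 x 56 mm in its middle. The point is the centre of the pad's top face (6 mm above the bench), which is the centre of the outline; the outline's long direction is the pad's x axis; z up.
- on_link (a point): Fixed black rubber pad, 120 mm along its x, 96 mm along its y, 6 mm thick, lying on the bench, with a white painted outline of two round eyes (40 mm) joined by a bar, 115 mm long in its middle. The point is the centre of the pad's top face (6 mm above the bench), which is the centre of the outline; the outline's long direction is the pad's x axis; z up.
- on_hub (a point): Fixed black rubber pad, 120 mm along its x, 96 mm along its y, 6 mm thick, lying on the bench, with a white painted outline of a large circle, 86 mm across in its middle. The point is the centre of the pad's top face (6 mm above the bench), which is the centre of the outline; z up.
- on_bush (a point): Fixed black rubber pad, 120 mm along its x, 96 mm along its y, 6 mm thick, lying on the bench, with a white painted outline of a small circle, 52 mm across in its middle. The point is the centre of the pad's top face (6 mm above the bench), which is the centre of the outline; z up.
- dish: Bystander to leave alone: loose round aluminium dish with bolts in it, 68 mm across, 20 mm high. Origin at the centre of its underside.
- socket: Bystander to leave alone: small dark steel socket standing upright, loose, 26 mm diameter, 38 mm high. Origin at the centre of its underside.
Things that resemble listed ones, but are neither listed nor needed, are in the scene too. Leave any blue or red look-alike of the part that bears link_c alone.

How it is judged:
At the end, for the whole second after the job is handed in: Each of the four parts lies upright (within 0.15 rad) and at rest on its own pad, its underside less than 5 mm above the pad, its centre within 12 mm of the outline's centre; the brake pad and the link are within 0.21 rad (12 degrees) of the outline's direction, either way round (horizontal distance between brakepad_c and on_brakepad below 0.012 m and z of brakepad_c in the frame of on_brakepad below 0.013 m and angle between each of brakepad_c, link_c, hub_c, bush_c's own z axis and vertical below 0.15 rad and linear speed of each of brakepad, link, hub, bush below 0.02 m/s and horizontal distance between link_c and on_link below 0.012 m and z of link_c in the frame of on_link below 0.015 m and horizontal distance between hub_c and on_hub below 0.012 m and z of hub_c in the frame of on_hub below 0.0275 m and horizontal distance between bush_c and on_bush below 0.012 m and z of bush_c in the frame of on_bush below 0.028 m and angle between the x axis of brakepad_c and the x axis of on_brakepad, either way round below 0.21 rad and angle between the x axis of link_c and the x axis of on_link, either way round below 0.21 rad); the robot touches nothing.
It fails at once if the dish of bolts was moved by more than 30 mm (distance of dish from where it was at the start of the episode above 0.03 m).
It fails at once if the small socket was moved by more than 30 mm (distance of socket from where it was at the start of the episode above 0.03 m).
It fails at once if the small socket was tipped over (angle between socket's own z axis and vertical above 0.5 rad).
It also fails if it takes over 120 s, if anything falls off the work surface, if the arm or the gripper's body presses on something with over 40 N, if the wrist force passes 120 N, or if a joint passes its speed limit or range.

## Working session

There is one attempt and no reset: what is moved stays moved. The work goes in short steps, Python scripts to look and compute and a tool call to move; the robot and the scene stay as the last step left them, time stands still between calls to the robot, and variables do not carry over. Pictures are saved under pics/ and viewed, about 12 in all and at most 16, crops included, and the job is handed in when it is done.

Besides the shell and the picture viewer there is one more tool, called by a JSON object that holds its "method" and its "body". apply_moves: Moves the arm, as the interface text tells. Its arguments: {"type":"object","properties":{"deltas":{"type":"array","items":{"type":"object","properties":{"offset":{"type":"array","items":{"type":"number"}},"angular":{"type":"array","items":{"type":"number"}}}}},"grip":{"type":"number"},"force":{"type":"number"}},"required":["deltas"]}

```bash
mkdir -p pics; cat > h.py <<'E'
import numpy as np, cv2
from station import status, viewer, r
def shot(n,tag):
    d=viewer.camera(n); np.savez('pics/%s.npz'%tag,**d)
    cv2.imwrite('pics/%s.png'%tag,d['image'][:,:,::-1]); return d
def load(tag): return dict(np.load('pics/%s.npz'%tag))
def pt(d,u,v,z=None):
    "world point of pixel: by depth, or on plane z"
    K=d['mtx'];T=d['world_from_camera']
    ray=np.array([(u-K[0,2])/K[0,0],-(v-K[1,2])/K[1,1],-1.])
    if z is None: s=d['depth'][int(round(v)),int(round(u))]
    else: s=(z-T[2,3])/(T[:3,:3]@ray)[2]
    return T[:3,:3]@(ray*s)+T[:3,3]
E
python3 - <<'E'
from h import *
print(status.read_state(), r.tcp_to_grasp)
for n in('top','side'):
    d=shot(n,n+'0'); print(d['mtx'],d['world_from_camera'])
    cv2.imwrite('pics/%s0b.png'%n,cv2.resize(d['image'][:,:,::-1],(800,600),interpolation=cv2.INTER_CUBIC))
E
```

```text
{'clock': 0.0, 'joint_positions': array([ 1.07378841,  0.53713102, -0.00447392,  1.53883323,  0.00258253,
        1.06730583, -0.07120302]), 'joint_vel': array([ 6.72611600e-05, -7.18029061e-04, -1.20232860e-03,  8.29146635e-04,
        2.50760458e-03, -1.36417639e-03, -8.46555574e-04]), 'effort': array([ 3.24219866e-05, -5.70978642e+01,  9.90707651e-01, -2.51604152e+01,
       -5.62098669e-02,  1.77538296e-02,  1.69179234e-04]), 'position': array([ 0.27120315, -0.59006065,  0.23787707]), 'ee_rot': array([-3.06738594e+00, -6.71285187e-01,  6.98009365e-04]), 'wrist_force': array([ 0.64220247,  0.06441991, -0.28742291]), 'moment': array([ 0.00314704,  0.00789433, -0.04811624]), 'finger_gap': 1.000287688963354} 0.0187
[[479.37953935   0.         260.04668742]
 [  0.         479.37953935 196.68199365]
 [  0.           0.           1.        ]] [[ 0.0162599   0.99893269 -0.04323305  0.45384899]
 [-0.99985175  0.01648939  0.00495691  0.02271647]
 [ 0.00566451  0.04314604  0.99905272  1.37959874]
 [ 0.          0.          0.          1.        ]]
[[377.39389083   0.         256.48111388]
 [  0.         377.39389083 191.64593206]
 [  0.           0.           1.        ]] [[-0.98492301  0.13275411 -0.11091895  0.3562256 ]
 [-0.17267597 -0.71562295  0.67680632  0.82312635]
 [ 0.01047267  0.68575516  0.72775696  0.92108706]
 [ 0.          0.          0.          1.        ]]
```

View pics/top0b.png

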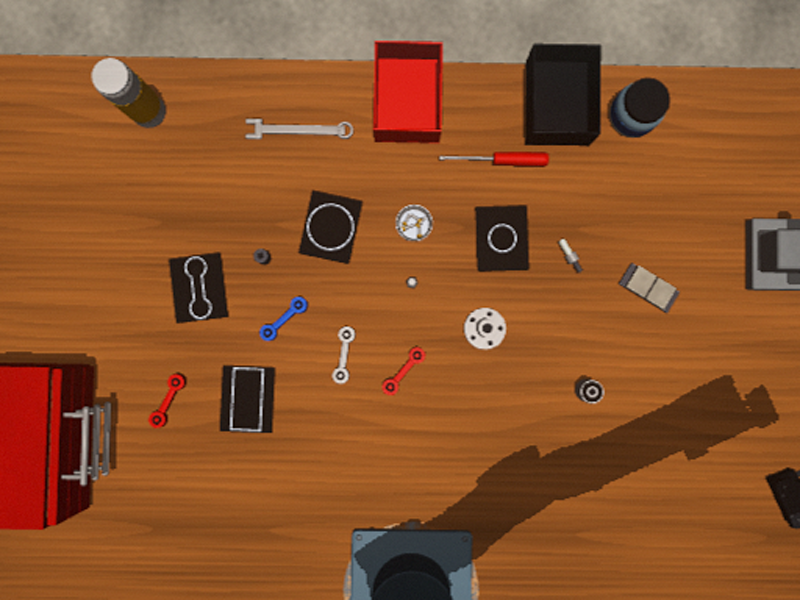

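View pics/side0b.png

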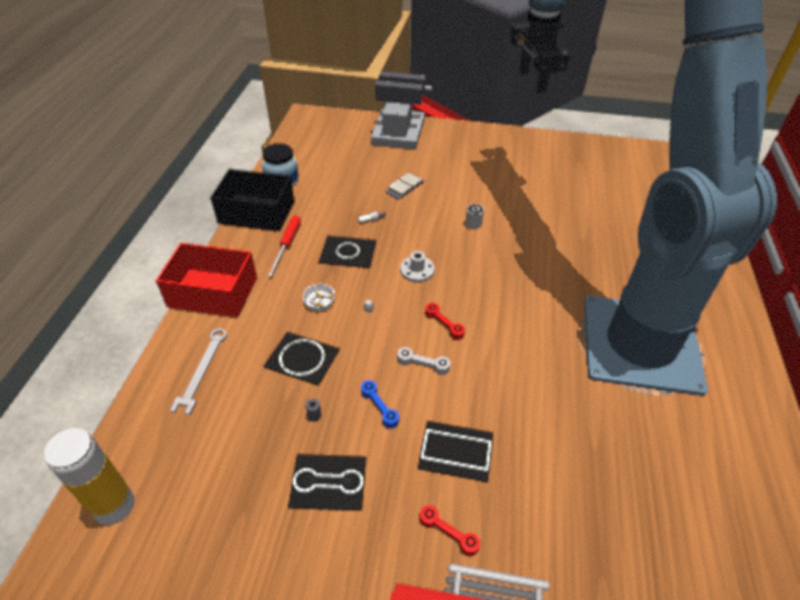

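The top view shows these, in 800x600 pixels: brake pad (648,287), hub (485,328), bush (590,391), steel link (343,355). The pads are link (198,288), hub (331,227), bush (502,238) and brake pad (247,399). The dish is at (414,223) and the socket at (262,256). The side view agrees. Next I'll measure them from both views.

```bash
cat > m.py <<'E'
from h import *
def grid(d):
    K=d['mtx'];T=d['world_from_camera'];v,u=np.mgrid[0:384,0:512]
    s=d['depth']; P=np.stack([(u-K[0,2])/K[0,0]*s,-(v-K[1,2])/K[1,1]*s,-s],-1)
    return P@T[:3,:3].T+T[:3,3]
def tri(da,a,db,b):
    A=[];y=[]
    for d,(u,v) in((da,a),(db,b)):
        T=d['world_from_camera'];p=pt(d,u,v,0)-T[:3,3];p/=np.linalg.norm(p);M=np.eye(3)-np.outer(p,p);A.append(M);y.append(M@T[:3,3])
    x=np.linalg.lstsq(np.vstack(A),np.hstack(y),rcond=None)[0]; return x
E
python3 - <<'E'
from m import *
t=load('top0');s=load('side0');W=grid(t)
# (top px, side px) in 800x600 pictures
P=dict(brakepad=((648,287),(405,185)),hub=((486,328),(418,257)),bush=((591,391),(474,209)),link=((343,355),(424,359)),
 plink=((198,288),(328,481)),phub=((331,227),(302,357)),pbush=((502,238),(347,250)),pbrake=((247,399),(457,449)),dish=((414,223),(319,297)),socket=((262,256),(313,405)))
for k,(a,b) in P.items():
    a=np.array(a)*.64;b=np.array(b)*.64
    x=tri(t,a,s,b);u,v=a.round().astype(int)
    g=W[v-24:v+25,u-24:u+25]; m=(g[...,2]>(.003 if k[0]=='p' else .007)).astype(np.uint8)
    n,l,st,c=cv2.connectedComponentsWithStats(m)
    i=l[24,24] or 1+np.argmin(np.hypot(*(c[1:]-24).T)) if n>1 else 0
    q=g[l==i]; (cx,cy),sz,an=cv2.minAreaRect(q[:,:2].astype(np.float32))
    print(k,'tri',x.round(3),'depth',g[24,24].round(3),'rect',np.round([cx,cy,*sz,an],3),'zmax',np.percentile(q[:,2],90).round(4),len(q))
E
```

```text
brakepad tri [ 0.556 -0.427  0.011] depth [ 0.556 -0.426  0.016] rect [ 0.532 -0.226  0.09   0.514  7.482] zmax 0.0192 506
hub tri [ 0.476 -0.127  0.043] depth [ 0.477 -0.126  0.045] rect [ 0.478 -0.071  0.072  0.188  0.85 ] zmax 0.0451 483
bush tri [ 0.369 -0.314  0.047] depth [ 0.369 -0.314  0.046] rect [ 4.1700e-01 -1.6000e-01  3.7000e-01  4.0000e-02  7.2489e+01] zmax 0.0498 220
link tri [0.424 0.129 0.017] depth [0.425 0.128 0.018] rect [4.2500e-01 1.2800e-01 2.9000e-02 1.0300e-01 8.2712e+01] zmax 0.0231 250
plink tri [0.543 0.399 0.005] depth [0.544 0.399 0.004] rect [ 0.535  0.239  0.442  0.136 86.653] zmax 0.0102 1251
phub tri [0.659 0.157 0.004] depth [0.659 0.156 0.01 ] rect [ 0.584  0.132  0.309  0.14  15.818] zmax 0.0102 1272
pbush tri [ 0.644 -0.158  0.008] depth [ 0.646 -0.158  0.002] rect [ 0.566 -0.117  0.141  0.33  61.745] zmax 0.0099 1184
pbrake tri [0.34  0.304 0.006] depth [0.342 0.303 0.01 ] rect [0.36  0.188 0.136 0.354 8.57 ] zmax 0.0103 1248
dish tri [0.667 0.004 0.014] depth [ 0.669  0.004 -0.001] rect [0.578 0.003 0.248 0.063 0.994] zmax 0.0201 250
socket tri [0.6   0.278 0.033] depth [0.6   0.277 0.033] rect [5.3600e-01 1.5400e-01 3.0900e-01 2.4000e-02 6.2335e+01] zmax 0.0415 85
```

```bash
python3 - <<'E'
from m import *
t=load('top0');W=grid(t);G=cv2.cvtColor(t['image'],cv2.COLOR_RGB2GRAY)
P=dict(brakepad=(648,287,.016),hub=(486,328,.045),bush=(591,391,.046),link=(343,355,.018),plink=(198,288,.006),phub=(331,227,.006),pbush=(502,238,.006),pbrake=(247,399,.006))
for k,(a,b,z) in P.items():
    u,v=round(a*.64),round(b*.64);r_=28
    sl=np.s_[v-r_:v+r_+1,u-r_:u+r_+1]
    if k[0]=='p': m=G[sl]>110
    else: m=(W[sl][...,2]>.008)&(W[sl][...,2]<.1)
    m=m.astype(np.uint8)
    if k[0]=='p': # keep near-centre inside pad, drop wood
        sat=cv2.cvtColor(t['image'],cv2.COLOR_RGB2HSV)[sl][...,1]; m&=(sat<90).astype(np.uint8)
    n,l,st,c=cv2.connectedComponentsWithStats(m,connectivity=8)
    i=1+np.argmax(st[1:,4]); vv,uu=np.nonzero(l==i)
    q=np.array([pt(t,x+u-r_,y+v-r_,z)[:2] if k[0]=='p' else W[y+v-r_,x+u-r_,:2] for x,y in zip(uu,vv)],np.float32)
    (cx,cy),sz,an=cv2.minAreaRect(q)
    bx=cv2.boxPoints(((cx,cy),sz,an));e=[bx[1]-bx[0],bx[2]-bx[1]];L=max(e,key=np.linalg.norm)
    zs=W[sl][l==i][:,2]
    print(k,'c',np.round([cx,cy],4),'mean',q.mean(0).round(4),'size',np.round(sz,3),'long dir deg',round(float(np.degrees(np.arctan2(L[1],L[0]))%180),1),'z50/90',np.percentile(zs,[50,90]).round(3))
d=shot('wrist','w0');print(d['mtx'],d['world_from_camera'],status.read_state()['position'])
from scipy.spatial.transform import Rotation as R
print(R.from_rotvec(status.read_state()['ee_rot']).as_matrix().round(3))
E
```

```text
brakepad c [ 0.5583 -0.4305] mean [ 0.558 -0.43 ] size [0.09  0.048] long dir deg 60.5 z50/90 [0.015 0.019]
hub c [ 0.4789 -0.1289] mean [ 0.4783 -0.1268] size [0.071 0.072] long dir deg 90.9 z50/90 [0.012 0.045]
bush c [ 0.3686 -0.3153] mean [ 0.3694 -0.313 ] size [0.04  0.041] long dir deg 122.2 z50/90 [0.045 0.05 ]
link c [0.4254 0.1284] mean [0.4249 0.1281] size [0.029 0.103] long dir deg 172.7 z50/90 [0.019 0.023]
plink c [0.5447 0.3997] mean [0.5439 0.4006] size [0.114 0.041] long dir deg 8.2 z50/90 [0.006 0.011]
phub c [0.6614 0.1596] mean [0.6605 0.1598] size [0.084 0.086] long dir deg 91.0 z50/90 [0.007 0.011]
pbush c [ 0.6451 -0.1577] mean [ 0.6459 -0.1576] size [0.052 0.052] long dir deg 117.6 z50/90 [0.006 0.01 ]
pbrake c [0.3423 0.3052] mean [0.3417 0.3049] size [0.058 0.114] long dir deg 178.7 z50/90 [0.006 0.01 ]
[[323.30474053   0.         257.79123072]
 [  0.         323.30474053 186.63765803]
 [  0.           0.           1.        ]] [[ 0.41721343  0.86613382  0.27521838  0.34302299]
 [-0.9088072   0.39814147  0.12471105 -0.55741441]
 [-0.00155939 -0.30215157  0.95325862  0.38408133]
 [ 0.          0.          0.          1.        ]] [ 0.27126009 -0.59017825  0.23806203]
[[ 0.909  0.418 -0.001]
 [ 0.418 -0.909  0.001]
 [-0.    -0.001 -1.   ]]
```

{"method": "apply_moves", "body": {"deltas": [{"offset":[0.0205,-0.021,0.009]},{"offset":[0.0205,-0.021,0.009]},{"offset":[0.0205,-0.021,0.009]},{"offset":[0.0205,-0.021,0.009]},{"offset":[0.0205,-0.021,0.009]},{"offset":[0.0205,-0.021,0.009]},{"offset":[0.0205,-0.021,0.009]},{"offset":[0.0205,-0.021,0.009]},{"offset":[0.0205,-0.021,0.009]},{"offset":[0.0205,-0.021,0.009]},{"offset":[0,0,0]}], "grip": 1, "force": 30}}

```text
validation failed for argument at $.de...
```

```bash
cat > go.py <<'E'
import sys
from h import *
from scipy.spatial.transform import Rotation as R
def go(x,y,z,yaw):
    s=status.read_state();p=s['position'];M=R.from_rotvec(s['ee_rot']).as_matrix()
    cur=np.degrees(np.arctan2(M[1,0],M[0,0]))
    a=np.radians(yaw);T=np.array([[np.cos(a),np.sin(a),0],[np.sin(a),-np.cos(a),0],[0,0,-1]])
    D=np.array([x,y,z])-p
    print('t',round(s['clock'],1),'pos',p.round(4),'yaw',cur.round(1),'z',M[:,2].round(3),'gap',round(s['finger_gap'],3),'F',s['wrist_force'].round(1),'q7',round(s['joint_positions'][6],2))
    print('tool shift now',(M.T@D).round(4),'| after turning',(T.T@D).round(4),'| turn',R.from_matrix(M.T@T).as_rotvec(degrees=True).round(2))
if __name__=='__main__': go(*map(float,sys.argv[1:5]))
E
python3 - <<'E'
from m import *; from go import go
go(.369,-.3145,.15,24.7)
d=shot('wrist','w1');cv2.imwrite('pics/w1.png',d['image'][:,:,::-1])
W=grid(d);m=((W[...,2]>.03)&(W[...,2]<.06)&(np.hypot(W[...,0]-.369,W[...,1]+.3145)<.06))
q=W[m];print(len(q),'centre',cv2.minEnclosingCircle(q[:,:2].astype(np.float32)),'top',np.percentile(q[:,2],[50,95]))
E
```

```text
t 0.1 pos [ 0.2713 -0.5902  0.2381] yaw 24.7 z [-0.001  0.001 -1.   ] gap 1.002 F [-0.7 -0.3 -0.6] q7 -0.07
tool shift now [ 0.204  -0.2095  0.0883] | after turning [ 0.204  -0.2096  0.0881] | turn [-0.08  0.01 -0.01]Traceback (most recent call last):
  File "<stdin>", line 5, in <module>
    return _quantile_unchecked(
        a, q, axis, out, overwrite_input, method, keepdims, weights)
    return _ureduce(a,
                    func=_quantile_ureduce_func,
    ...<5 lines>...
                    overwrite_input=overwrite_input,
                    method=method)
    r = func(a, **kwargs)
    result = _quantile(arr,
                       quantiles=q,
    ...<2 lines>...
                       out=out,
                       weights=wgt)
    slices_having_nans = np.isnan(arr[-1, ...])
                                  ~~~^^^^^^^^^
IndexError: index -1 is out of bounds for axis 0 with size 0
```

View pics/w1.png

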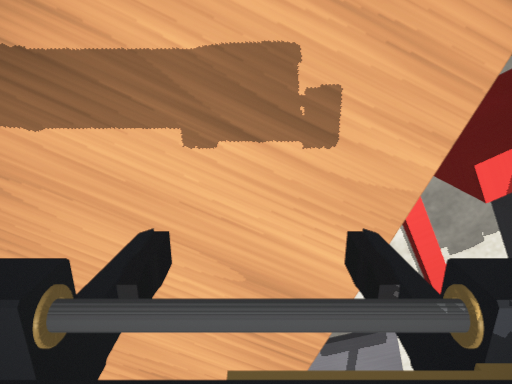

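The call was refused because every row also needs an "angular" entry. The wrist view shows both fingers, at (155,240) and (360,240), with only empty bench ahead.

{"method": "apply_moves", "body": {"deltas": [{"offset":[0.0205,-0.021,0.009],"angular":[0,0,0]},{"offset":[0.0205,-0.021,0.009],"angular":[0,0,0]},{"offset":[0.0205,-0.021,0.009],"angular":[0,0,0]},{"offset":[0.0205,-0.021,0.009],"angular":[0,0,0]},{"offset":[0.0205,-0.021,0.009],"angular":[0,0,0]},{"offset":[0.0205,-0.021,0.009],"angular":[0,0,0]},{"offset":[0.0205,-0.021,0.009],"angular":[0,0,0]},{"offset":[0.0205,-0.021,0.009],"angular":[0,0,0]},{"offset":[0.0205,-0.021,0.009],"angular":[0,0,0]},{"offset":[0.0205,-0.021,0.009],"angular":[0,0,0]},{"offset":[0,0,0],"angular":[0,0,0]}], "grip": 1, "force": 30}}

```text
clock: 1.3
position: [0.3716, -0.3043, 0.1434]
ee_rot: [3.07, 0.668, -0.003]
wrist_force: [0.1, 0.0, 0.5]
finger_gap: 1.001
```

```bash
cat > circ.py <<'E'
from m import *
def circ(tag,x,y,zlo,zhi,rad=.06):
    d=shot('wrist',tag);W=grid(d)
    m=((W[...,2]>zlo)&(W[...,2]<zhi)&(np.hypot(W[...,0]-x,W[...,1]-y)<rad)).astype(np.uint8)
    n,l,st,c=cv2.connectedComponentsWithStats(m)
    if n<2: print('none');return
    q=W[l==1+np.argmax(st[1:,4])];c,r=cv2.minEnclosingCircle(q[:,:2].astype(np.float32))
    (a,b),sz,an=cv2.minAreaRect(q[:,:2].astype(np.float32))
    bx=cv2.boxPoints(((a,b),sz,an));L=max([bx[1]-bx[0],bx[2]-bx[1]],key=np.linalg.norm)
    print(len(q),'circle',np.round(c,4),round(r,4),'rect',np.round([a,b,*sz],4),'dir',round(float(np.degrees(np.arctan2(L[1],L[0]))%180),1),'z',np.percentile(q[:,2],[10,50,90]).round(4))
E
python3 - <<'E'
from go import go; from circ import *
go(.369,-.3145,.15,24.7)
circ('w2',.369,-.3145,.035,.06)
E
```

```text
t 1.3 pos [ 0.3716 -0.3043  0.1434] yaw 24.5 z [-0.002 -0.    -1.   ] gap 1.001 F [0.1 0.  0.5] q7 -0.6
tool shift now [-0.0066  0.0082 -0.0066] | after turning [-0.0066  0.0082 -0.0066] | turn [-0.02  0.11 -0.16]
2123 circle [ 0.3671 -0.3154] 0.021 rect [ 0.3671 -0.3152  0.0412  0.0405] dir 24.4 z [0.0453 0.0465 0.0475]
```

View pics/w2.png

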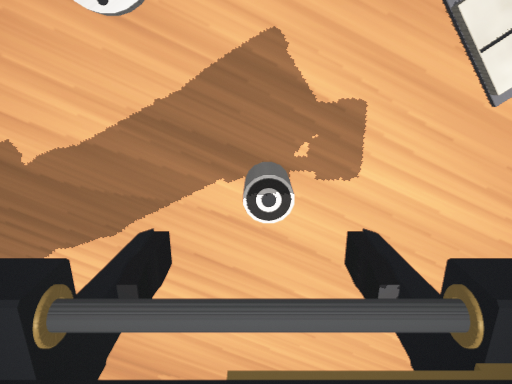

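The wrist view shows the bush at (268,200), between the fingers. It measures (0.3675,-0.315) with its top at 46.5 mm, which matches the overhead measurement. I'll descend and grip it.

{"method": "apply_moves", "body": {"deltas": [{"offset":[-0.004,0.004,0.01],"angular":[0,0,0]},{"offset":[-0.004,0.004,0.02],"angular":[0,0,0]},{"offset":[0,0,0.03],"angular":[0,0,0]},{"offset":[0,0,0.03],"angular":[0,0,0]},{"offset":[0,0,0.02],"angular":[0,0,0]},{"offset":[0,0,0.01],"angular":[0,0,0]},{"offset":[0,0,0],"angular":[0,0,0]}]}}

```text
clock: 2.05
position: [0.364, -0.3309, 0.0192]
ee_rot: [3.063, 0.643, -0.001]
wrist_force: [0.5, 0.9, 0.3]
finger_gap: 1.0
```

```bash
python3 go.py .3675 -.315 .013 24.5
```

```text
t 2.0 pos [ 0.364  -0.3309  0.0192] yaw 23.7 z [ 0.002 -0.011 -1.   ] gap 1.0 F [0.5 0.9 0.3] q7 -0.6
tool shift now [ 0.0096 -0.0132  0.006 ] | after turning [ 0.0097 -0.013   0.0062] | turn [ 0.63  0.18 -0.8 ]
```

{"method": "apply_moves", "body": {"deltas": [{"offset":[0.005,-0.006,0.002],"angular":[0.3,0,-0.4]},{"offset":[0.003,-0.004,0.002],"angular":[0.3,0,-0.4]},{"offset":[0,0,0],"angular":[0,0,0]},{"offset":[0,0,0],"angular":[0,0,0]}]}}

```text
clock: 2.45
position: [0.3687, -0.3196, 0.017]
ee_rot: [3.067, 0.666, -0.001]
wrist_force: [-0.1, -1.0, -0.2]
finger_gap: 1.001
```

```bash
python3 go.py .3675 -.315 .013 24.5
```

```text
t 2.5 pos [ 0.3687 -0.3196  0.017 ] yaw 24.5 z [ 0.    -0.004 -1.   ] gap 1.001 F [-0.1 -1.  -0.2] q7 -0.6
tool shift now [ 0.0008 -0.0047  0.004 ] | after turning [ 0.0008 -0.0046  0.004 ] | turn [ 0.2   0.09 -0.  ]
```

{"method": "apply_moves", "body": {"deltas": [{"offset":[0.001,-0.004,0.003],"angular":[0.2,0,0]},{"offset":[0,0,0],"angular":[0,0,0]}]}}

```text
clock: 2.65
position: [0.3685, -0.3155, 0.0146]
ee_rot: [3.069, 0.667, -0.0]
wrist_force: [0.6, 0.2, -0.5]
finger_gap: 0.998
```

{"method": "apply_moves", "body": {"deltas": [{"offset":[0,0,0],"angular":[0,0,0]},{"offset":[0,0,0],"angular":[0,0,0]},{"offset":[0,0,0],"angular":[0,0,0]},{"offset":[0,0,0],"angular":[0,0,0]},{"offset":[0,0,0],"angular":[0,0,0]},{"offset":[0,0,0],"angular":[0,0,0]},{"offset":[0,0,0],"angular":[0,0,0]},{"offset":[0,0,0],"angular":[0,0,0]}], "grip": -1, "force": 30}}

```text
clock: 3.45
position: [0.3685, -0.3156, 0.0148]
ee_rot: [3.069, 0.666, -0.0]
wrist_force: [-0.7, -0.6, -0.2]
finger_gap: 0.471
```

```bash
python3 go.py .645 -.158 .1 24.5
```

```text
t 3.5 pos [ 0.3685 -0.3156  0.0148] yaw 24.5 z [ 0.    -0.002 -1.   ] gap 0.471 F [-0.7 -0.6 -0.2] q7 -0.61
tool shift now [ 0.3169 -0.0286 -0.0854] | after turning [ 0.317  -0.0288 -0.0852] | turn [0.08 0.04 0.01]
```

{"method": "apply_moves", "body": {"deltas": [{"offset":[0,0,-0.02],"angular":[0,0,0]},{"offset":[0,0,-0.03],"angular":[0,0,0]},{"offset":[0.01,-0.002,-0.03],"angular":[0,0,0]},{"offset":[0.025,-0.003,0],"angular":[0,0,0]},{"offset":[0.03,-0.003,0],"angular":[0,0,0]},{"offset":[0.03,-0.003,0],"angular":[0,0,0]},{"offset":[0.03,-0.003,0],"angular":[0,0,0]},{"offset":[0.03,-0.003,0],"angular":[0,0,0]},{"offset":[0.03,-0.003,0],"angular":[0,0,0]},{"offset":[0.03,-0.003,0],"angular":[0,0,0]},{"offset":[0.03,-0.003,0],"angular":[0,0,0]},{"offset":[0.03,-0.003,0],"angular":[0,0,0]},{"offset":[0.025,0,0],"angular":[0,0,0]},{"offset":[0.01,0,0],"angular":[0,0,0]},{"offset":[0,0,0],"angular":[0,0,0]},{"offset":[0,0,0],"angular":[0,0,0]}]}}

```text
clock: 5.05
position: [0.639, -0.1539, 0.0883]
ee_rot: [-3.064, -0.657, 0.025]
wrist_force: [-0.6, 0.2, -3.1]
finger_gap: 0.467
```

```bash
python3 go.py .646 -.157 .021 24.5
```

```text
t 5.0 pos [ 0.639  -0.1539  0.0883] yaw 24.2 z [-0.017  0.004 -1.   ] gap 0.467 F [-0.6  0.2 -3.1] q7 -1.02
tool shift now [0.0061 0.0064 0.0672] | after turning [0.0051 0.0057 0.0673] | turn [-0.62  0.8  -0.29]
```

{"method": "apply_moves", "body": {"deltas": [{"offset":[0.003,0.003,0.015],"angular":[-0.3,0.4,-0.1]},{"offset":[0.002,0.003,0.02],"angular":[-0.3,0.4,-0.1]},{"offset":[0,0,0.015],"angular":[0,0,0]},{"offset":[0,0,0],"angular":[0,0,0]},{"offset":[0,0,0],"angular":[0,0,0]}]}}

```text
clock: 5.55
position: [0.6396, -0.1635, 0.0369]
ee_rot: [3.071, 0.653, -0.008]
wrist_force: [0.4, -0.4, -2.2]
finger_gap: 0.469
```

```bash
python3 go.py .646 -.157 .021 24.5
```

```text
t 5.5 pos [ 0.6396 -0.1635  0.0369] yaw 24.0 z [-0.005 -0.003 -1.   ] gap 0.469 F [ 0.4 -0.4 -2.2] q7 -1.02
tool shift now [ 0.0086 -0.0034  0.0158] | after turning [ 0.0085 -0.0033  0.0159] | turn [ 0.03  0.32 -0.48]
```

{"method": "apply_moves", "body": {"deltas": [{"offset":[0.004,-0.002,0.004],"angular":[0,0.2,-0.2]},{"offset":[0.004,-0.001,0.004],"angular":[0,0.1,-0.2]},{"offset":[0,0,0.004],"angular":[0,0,0]},{"offset":[0,0,0],"angular":[0,0,0]},{"offset":[0,0,0],"angular":[0,0,0]}]}}

```text
clock: 6.05
position: [0.6474, -0.1571, 0.0262]
ee_rot: [3.069, 0.665, 0.005]
wrist_force: [-1.0, 0.6, -4.0]
finger_gap: 0.471
```

```bash
python3 go.py .646 -.157 .021 24.5
```

```text
t 6.0 pos [ 0.6474 -0.1571  0.0262] yaw 24.5 z [ 0.003 -0.001 -1.   ] gap 0.471 F [-1.   0.6 -4. ] q7 -1.02
tool shift now [-0.0013 -0.0007  0.0052] | after turning [-0.0013 -0.0007  0.0052] | turn [ 0.12 -0.15 -0.05]
```

{"method": "apply_moves", "body": {"deltas": [{"offset":[-0.001,0,0.003],"angular":[0,0,0]},{"offset":[0,0,0.002],"angular":[0,0,0]},{"offset":[0,0,0],"angular":[0,0,0]},{"offset":[0,0,0],"angular":[0,0,0]}]}}

```text
clock: 6.45
position: [0.6465, -0.1577, 0.0211]
ee_rot: [3.069, 0.665, 0.005]
wrist_force: [-0.5, -0.4, -3.2]
finger_gap: 0.467
```

{"method": "apply_moves", "body": {"deltas": [{"offset":[0,0,0],"angular":[0,0,0]},{"offset":[0,0,0],"angular":[0,0,0]},{"offset":[0,0,0],"angular":[0,0,0]},{"offset":[0,0,0],"angular":[0,0,0]},{"offset":[0,0,0],"angular":[0,0,0]},{"offset":[0,0,0],"angular":[0,0,0]},{"offset":[0,0,-0.01],"angular":[0,0,0]},{"offset":[0,0,-0.02],"angular":[0,0,0]},{"offset":[0,0,-0.03],"angular":[0,0,0]},{"offset":[0,0,-0.03],"angular":[0,0,0]},{"offset":[0,0,-0.03],"angular":[0,0,0]},{"offset":[0,0,0],"angular":[0,0,0]},{"offset":[0,0,0],"angular":[0,0,0]}], "grip": 1}}

```text
clock: 7.75
position: [0.6474, -0.1579, 0.1508]
ee_rot: [3.067, 0.664, 0.011]
wrist_force: [-0.1, 0.6, 0.2]
finger_gap: 1.003
```

```bash
python3 - <<'E'
from go import go; from circ import *
circ('w3',.646,-.157,.035,.07)
go(.478,-.128,.14,24.5)
E
```

```text
2195 circle [ 0.6454 -0.158 ] 0.021 rect [ 0.6452 -0.1579  0.0412  0.0408] dir 25.0 z [0.0509 0.0525 0.0534]
t 7.8 pos [ 0.6478 -0.158   0.151 ] yaw 24.4 z [ 0.009 -0.002 -1.   ] gap 0.999 F [ 0.1 -0.2  1.8] q7 -1.01
tool shift now [-0.1423 -0.0977  0.0095] | after turning [-0.1421 -0.0978  0.011 ] | turn [ 0.31 -0.4  -0.06]
```

The bush is placed at (0.645,-0.158), top 52.5 mm, on target. The hub is next.

{"method": "apply_moves", "body": {"deltas": [{"offset":[-0.015,-0.01,0],"angular":[0.1,-0.2,0]},{"offset":[-0.025,-0.017,0],"angular":[0.1,-0.1,0]},{"offset":[-0.03,-0.02,0.003],"angular":[0,0,0]},{"offset":[-0.03,-0.021,0.003],"angular":[0,0,0]},{"offset":[-0.025,-0.017,0],"angular":[0,0,0]},{"offset":[-0.012,-0.008,0],"angular":[0,0,0]},{"offset":[0,0,0],"angular":[0,0,0]},{"offset":[0,0,0],"angular":[0,0,0]}]}}

```text
clock: 8.6
position: [0.4738, -0.1279, 0.1371]
ee_rot: [-3.067, -0.665, 0.014]
wrist_force: [0.4, -0.7, -0.1]
finger_gap: 1.002
```

```bash
python3 - <<'E'
from go import go; from circ import *
circ('w4',.478,-.128,.03,.06)
circ('w4',.478,-.128,.004,.06)
go(.478,-.128,.02,24.5)
E
```

```text
1439 circle [ 0.4771 -0.1278] 0.0163 rect [ 0.4771 -0.1276  0.0321  0.0313] dir 27.0 z [0.0431 0.0452 0.0461]
5683 circle [ 0.4768 -0.1275] 0.0381 rect [ 0.4773 -0.1273  0.075   0.0749] dir 24.1 z [0.0094 0.0106 0.0454]
t 8.7 pos [ 0.4744 -0.1279  0.1372] yaw 24.5 z [-0.009  0.001 -1.   ] gap 0.999 F [-0.1 -0.6 -0.5] q7 -1.02
tool shift now [0.0041 0.0022 0.1172] | after turning [0.0033 0.0016 0.1172] | turn [-0.29  0.43 -0.03]
```

{"method": "apply_moves", "body": {"deltas": [{"offset":[0.002,0.001,0.015],"angular":[-0.2,0.3,0]},{"offset":[0.001,0,0.025],"angular":[-0.1,0.1,0]},{"offset":[0,0,0.025],"angular":[0,0,0]},{"offset":[0,0,0.015],"angular":[0,0,0]},{"offset":[0,0,0],"angular":[0,0,0]},{"offset":[0,0,0],"angular":[0,0,0]}]}}

```text
clock: 9.3
position: [0.4861, -0.1284, 0.0546]
ee_rot: [3.067, 0.666, 0.011]
wrist_force: [0.7, 0.2, 0.7]
finger_gap: 1.0
```

```bash
python3 go.py .477 -.1277 .02 24.5
```

```text
t 9.3 pos [ 0.4861 -0.1284  0.0546] yaw 24.5 z [ 0.008 -0.001 -1.   ] gap 1.0 F [0.7 0.2 0.7] q7 -1.05
tool shift now [-0.0082 -0.0046  0.0346] | after turning [-0.008  -0.0044  0.0346] | turn [ 0.25 -0.37  0.  ]
```

{"method": "apply_moves", "body": {"deltas": [{"offset":[-0.004,-0.002,0.01],"angular":[0.1,-0.2,0]},{"offset":[-0.004,-0.002,0.012],"angular":[0.1,-0.1,0]},{"offset":[0,0,0.008],"angular":[0,0,0]},{"offset":[0,0,0],"angular":[0,0,0]},{"offset":[0,0,0],"angular":[0,0,0]}]}}

```text
clock: 9.8
position: [0.4785, -0.1286, 0.0238]
ee_rot: [3.068, 0.666, 0.006]
wrist_force: [-0.5, -0.9, 0.1]
finger_gap: 1.0
```

```bash
python3 go.py .477 -.1277 .02 24.5
```

```text
t 9.8 pos [ 0.4785 -0.1286  0.0238] yaw 24.5 z [ 0.004 -0.001 -1.   ] gap 1.0 F [-0.5 -0.9  0.1] q7 -1.05
tool shift now [-0.001  -0.0015  0.0038] | after turning [-0.001  -0.0015  0.0038] | turn [ 0.15 -0.21 -0.01]
```

{"method": "apply_moves", "body": {"deltas": [{"offset":[-0.001,-0.001,0.003],"angular":[0.2,-0.2,0]},{"offset":[0,0,0],"angular":[0,0,0]}]}}

```text
clock: 10.0
position: [0.4774, -0.1282, 0.0209]
ee_rot: [-3.069, -0.666, -0.0]
wrist_force: [0.8, 0.3, 0.2]
finger_gap: 0.999
```

{"method": "apply_moves", "body": {"deltas": [{"offset":[0,0,0],"angular":[0,0,0]},{"offset":[0,0,0],"angular":[0,0,0]},{"offset":[0,0,0],"angular":[0,0,0]},{"offset":[0,0,0],"angular":[0,0,0]},{"offset":[0,0,0],"angular":[0,0,0]},{"offset":[0,0,0],"angular":[0,0,0]},{"offset":[0,0,0],"angular":[0,0,0]},{"offset":[0,0,0],"angular":[0,0,0]},{"offset":[0,0,0],"angular":[0,0,0]}], "grip": -1, "force": 40}}

```text
clock: 10.9
position: [0.4781, -0.1281, 0.0216]
ee_rot: [-3.07, -0.666, -0.002]
wrist_force: [0.5, -0.4, 1.1]
finger_gap: 0.349
```

{"method": "apply_moves", "body": {"deltas": [{"offset":[0,0,-0.015],"angular":[0,0,0]},{"offset":[0,0,-0.025],"angular":[0,0,0]},{"offset":[0,0,-0.025],"angular":[0,0,0]},{"offset":[0,0,-0.015],"angular":[0,0,0]},{"offset":[0,0,0],"angular":[0,0,0]},{"offset":[0,0,0],"angular":[0,0,0]}]}}

```text
clock: 11.5
position: [0.4735, -0.1276, 0.1006]
ee_rot: [-3.066, -0.666, 0.011]
wrist_force: [-0.8, 0.6, -3.9]
finger_gap: 0.351
```

```bash
python3 go.py .661 .1595 .1 24.5
```

```text
t 11.5 pos [ 0.4735 -0.1276  0.1006] yaw 24.5 z [-0.008  0.002 -1.   ] gap 0.351 F [-0.8  0.6 -3.9] q7 -1.03
tool shift now [ 0.2897 -0.1835 -0.0003] | after turning [ 0.2897 -0.1835  0.0006] | turn [-0.3   0.36 -0.  ]
```

{"method": "apply_moves", "body": {"deltas": [{"offset":[0.013,-0.008,0],"angular":[-0.2,0.2,0]},{"offset":[0.02,-0.013,0],"angular":[-0.1,0.2,0]},{"offset":[0.024,-0.015,0],"angular":[0,0,0]},{"offset":[0.024,-0.015,0],"angular":[0,0,0]},{"offset":[0.024,-0.015,0],"angular":[0,0,0]},{"offset":[0.024,-0.015,0],"angular":[0,0,0]},{"offset":[0.024,-0.015,0],"angular":[0,0,0]},{"offset":[0.024,-0.015,0],"angular":[0,0,0]},{"offset":[0.024,-0.015,0],"angular":[0,0,0]},{"offset":[0.024,-0.015,0],"angular":[0,0,0]},{"offset":[0.024,-0.015,0],"angular":[0,0,0]},{"offset":[0.018,-0.012,0],"angular":[0,0,0]},{"offset":[0.01,-0.006,0],"angular":[0,0,0]},{"offset":[0,0,0],"angular":[0,0,0]},{"offset":[0,0,0],"angular":[0,0,0]}]}}

```text
clock: 13.0
position: [0.6431, 0.1518, 0.0702]
ee_rot: [-3.069, -0.66, 0.062]
wrist_force: [-0.3, -0.7, -4.1]
finger_gap: 0.351
```

```bash
python3 go.py .661 .1595 .0276 24.5
```

```text
t 13.0 pos [0.6431 0.1518 0.0702] yaw 24.3 z [-0.039 -0.006 -0.999] gap 0.351 F [-0.3 -0.7 -4.1] q7 -1.49
tool shift now [0.0211 0.0007 0.0418] | after turning [0.0195 0.0004 0.0426] | turn [-0.6   2.2  -0.23]
```

{"method": "apply_moves", "body": {"deltas": [{"offset":[0.008,0,0],"angular":[-0.3,1.1,-0.1]},{"offset":[0.007,0,0.005],"angular":[-0.2,0.8,-0.1]},{"offset":[0.003,0,0.008],"angular":[0,0.2,0]},{"offset":[0,0,0],"angular":[0,0,0]},{"offset":[0,0,0],"angular":[0,0,0]}]}}

```text
clock: 13.5
position: [0.6593, 0.1543, 0.0547]
ee_rot: [3.07, 0.659, -0.003]
wrist_force: [0.8, 0.3, -4.6]
finger_gap: 0.351
```

```bash
python3 go.py .661 .1595 .0276 24.5
```

```text
t 13.5 pos [0.6593 0.1543 0.0547] yaw 24.2 z [-0.001 -0.002 -1.   ] gap 0.351 F [ 0.8  0.3 -4.6] q7 -1.5
tool shift now [ 0.0037 -0.0041  0.0271] | after turning [ 0.0037 -0.0041  0.0271] | turn [ 0.07  0.12 -0.28]
```

{"method": "apply_moves", "body": {"deltas": [{"offset":[0.002,-0.002,0.008],"angular":[0,0.1,-0.2]},{"offset":[0.002,-0.002,0.008],"angular":[0,0,0]},{"offset":[0,0,0.005],"angular":[0,0,0]},{"offset":[0,0,0],"angular":[0,0,0]},{"offset":[0,0,0],"angular":[0,0,0]}]}}

```text
clock: 14.0
position: [0.6611, 0.1599, 0.0315]
ee_rot: [3.069, 0.665, -0.001]
wrist_force: [0.3, 0.1, -4.1]
finger_gap: 0.351
```

```bash
python3 go.py .661 .1595 .0276 24.5
```

```text
t 14.0 pos [0.6611 0.1599 0.0315] yaw 24.4 z [-0.001 -0.001 -1.   ] gap 0.351 F [ 0.3  0.1 -4.1] q7 -1.5
tool shift now [-0.0003  0.0003  0.0039] | after turning [-0.0003  0.0004  0.0039] | turn [ 0.06  0.06 -0.06]
```

Now lower the last 4 mm, release and retreat.

{"method": "apply_moves", "body": {"deltas": [{"offset":[0,0,0.002],"angular":[0,0,0]},{"offset":[0,0,0.002],"angular":[0,0,0]},{"offset":[0,0,0],"angular":[0,0,0]},{"offset":[0,0,0],"angular":[0,0,0]}]}}

```text
clock: 14.4
position: [0.6616, 0.16, 0.028]
ee_rot: [3.069, 0.665, 0.0]
wrist_force: [-0.4, 0.5, -4.4]
finger_gap: 0.352
```

{"method": "apply_moves", "body": {"deltas": [{"offset":[0,0,0],"angular":[0,0,0]},{"offset":[0,0,0],"angular":[0,0,0]},{"offset":[0,0,0],"angular":[0,0,0]},{"offset":[0,0,0],"angular":[0,0,0]},{"offset":[0,0,0],"angular":[0,0,0]},{"offset":[0,0,0],"angular":[0,0,0]},{"offset":[0,0,-0.01],"angular":[0,0,0]},{"offset":[0,0,-0.02],"angular":[0,0,0]},{"offset":[0,0,-0.03],"angular":[0,0,0]},{"offset":[0,0,-0.03],"angular":[0,0,0]},{"offset":[0,0,-0.03],"angular":[0,0,0]},{"offset":[0,0,0],"angular":[0,0,0]},{"offset":[0,0,0],"angular":[0,0,0]}], "grip": 1}}

```text
clock: 15.7
position: [0.6636, 0.1606, 0.1588]
ee_rot: [3.07, 0.664, 0.011]
wrist_force: [-0.5, -0.5, -0.3]
finger_gap: 1.001
```

```bash
python3 - <<'E'
from go import go; from circ import *
circ('w5',.661,.16,.03,.07)
circ('w5',.661,.16,.0125,.07)
go(.425,.1283,.12,172.7)
E
```

```text
1314 circle [0.6608 0.1597] 0.0162 rect [0.661  0.1597 0.0317 0.0316] dir 68.7 z [0.0445 0.0512 0.0521]
5022 circle [0.6607 0.1597] 0.0381 rect [0.6608 0.1596 0.076  0.0746] dir 22.2 z [0.0155 0.0166 0.0514]
t 15.8 pos [0.6637 0.1607 0.1582] yaw 24.4 z [ 0.007  0.001 -1.   ] gap 0.999 F [-0.2 -0.3 -1. ] q7 -1.49
tool shift now [-0.231  -0.0693  0.0365] | after turning [ 0.2326 -0.0624  0.0382] | turn [ 5.3000e-01  2.0000e-02 -1.4827e+02]
```

View pics/w5.png

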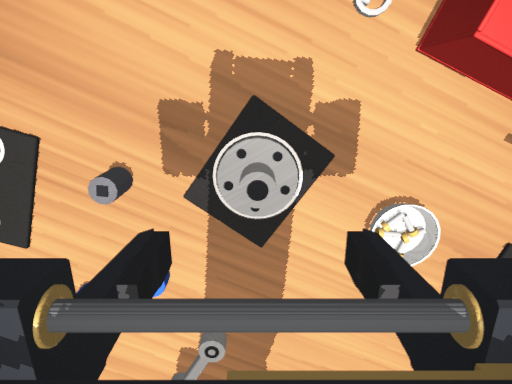

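The wrist view shows the hub at (258,175), centred in its circle. The socket at (103,188) and the dish at (405,235) are undisturbed. The link is next. A yaw of -7.3 needs only a 32° turn.

{"method": "apply_moves", "body": {"deltas": [{"offset":[-0.015,-0.004,0],"angular":[0.2,0,0]},{"offset":[-0.025,-0.008,0],"angular":[0.2,-0.2,0]},{"offset":[-0.03,-0.009,0.004],"angular":[0,0,0]},{"offset":[-0.03,-0.009,0.004],"angular":[0,0,0]},{"offset":[-0.03,-0.009,0.004],"angular":[0,0,0]},{"offset":[-0.03,-0.009,0.004],"angular":[0,0,0]},{"offset":[-0.03,-0.009,0],"angular":[0,0,0]},{"offset":[-0.025,-0.007,0],"angular":[0,0,0]},{"offset":[-0.01,-0.003,0],"angular":[0,0,0]},{"offset":[0,0,0],"angular":[0,0,4]},{"offset":[0,0,0],"angular":[0,0,8]},{"offset":[0,0,0],"angular":[0,0,8]},{"offset":[0,0,0],"angular":[0,0,8]},{"offset":[0,0,0],"angular":[0,0,4]},{"offset":[0,0,0],"angular":[0,0,0]},{"offset":[0,0,0],"angular":[0,0,0]}]}}

```text
clock: 17.4
position: [0.4167, 0.1247, 0.1296]
ee_rot: [3.129, -0.238, -0.03]
wrist_force: [0.4, -0.2, -0.6]
finger_gap: 0.996
```

```bash
python3 - <<'E'
from go import go; from circ import *
circ('w6',.425,.128,.008,.03,.065)
go(.425,.1283,.06,-7.3)
E
```

```text
2865 circle [0.4253 0.13  ] 0.052 rect [0.4252 0.1293 0.029  0.104 ] dir 172.2 z [0.0165 0.0199 0.0211]
t 17.4 pos [0.4167 0.1247 0.1296] yaw -8.7 z [-0.019 -0.002 -1.   ] gap 1.001 F [-0.9 -0.5  1.1] q7 -2.09
tool shift now [ 0.009  -0.0051  0.0694] | after turning [ 0.0078 -0.0046  0.0696] | turn [ 0.24  1.06 -1.42]
```

View pics/w6.png

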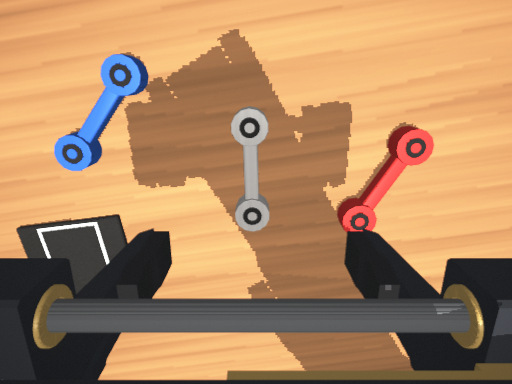

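The wrist view shows the steel link at (250,170), with the blue link (100,110) and the red link (388,180) clear of the fingers. I'll half close the fingers and descend.

{"method": "apply_moves", "body": {"deltas": [{"offset":[0.004,-0.003,0.015],"angular":[0.1,0.5,-0.5]},{"offset":[0.004,-0.003,0.025],"angular":[0.1,0.4,-0.4]},{"offset":[0,0,0.025],"angular":[0,0,0]},{"offset":[0,0,0.012],"angular":[0,0,0]},{"offset":[0,0,0],"angular":[0,0,0]},{"offset":[0,0,0],"angular":[0,0,0]}], "grip": 0.1}}

```text
clock: 18.05
position: [0.4276, 0.1304, 0.0502]
ee_rot: [-3.133, 0.2, -0.0]
wrist_force: [-0.5, 0.6, 0.9]
finger_gap: 0.552
```

```bash
python3 go.py .4252 .1295 .005 -7.6
```

```text
t 18.1 pos [0.4276 0.1304 0.0502] yaw -7.3 z [ 0.     0.002 -1.   ] gap 0.552 F [-0.5  0.6  0.9] q7 -2.08
tool shift now [-0.0023  0.0013  0.0452] | after turning [-0.0023  0.0012  0.0452] | turn [-0.11 -0.    0.28]
```

{"method": "apply_moves", "body": {"deltas": [{"offset":[-0.002,0.001,0.012],"angular":[0,0,0.2]},{"offset":[0,0,0.015],"angular":[0,0,0]},{"offset":[0,0,0.01],"angular":[0,0,0]},{"offset":[0,0,0],"angular":[0,0,0]},{"offset":[0,0,0],"angular":[0,0,0]}]}}

```text
clock: 18.55
position: [0.4288, 0.1308, 0.0156]
ee_rot: [-3.13, 0.203, -0.009]
wrist_force: [0.3, -0.2, 0.1]
finger_gap: 0.549
```

```bash
python3 go.py .4252 .1295 .005 -7.6
```

```text
t 18.6 pos [0.4288 0.1308 0.0156] yaw -7.4 z [ 0.006  0.005 -1.   ] gap 0.549 F [ 0.3 -0.2  0.1] q7 -2.08
tool shift now [-0.0034  0.0018  0.0105] | after turning [-0.0033  0.0018  0.0106] | turn [-0.31 -0.32  0.17]
```

{"method": "apply_moves", "body": {"deltas": [{"offset":[-0.002,0.001,0.005],"angular":[-0.2,-0.2,0.1]},{"offset":[-0.001,0.001,0.005],"angular":[-0.1,-0.1,0]},{"offset":[0,0,0],"angular":[0,0,0]},{"offset":[0,0,0],"angular":[0,0,0]}]}}

```text
clock: 18.95
position: [0.4263, 0.1294, 0.0061]
ee_rot: [-3.134, 0.206, -0.003]
wrist_force: [0.1, -0.2, 0.1]
finger_gap: 0.546
```

{"method": "apply_moves", "body": {"deltas": [{"offset":[0,0,0],"angular":[0,0,0]},{"offset":[0,0,0],"angular":[0,0,0]},{"offset":[0,0,0],"angular":[0,0,0]},{"offset":[0,0,0],"angular":[0,0,0]},{"offset":[0,0,0],"angular":[0,0,0]},{"offset":[0,0,0],"angular":[0,0,0]},{"offset":[0,0,0],"angular":[0,0,0]}], "grip": -1, "force": 30}}

```text
clock: 19.65
position: [0.4265, 0.1294, 0.0064]
ee_rot: [-3.134, 0.206, -0.004]
wrist_force: [-0.8, -0.3, -0.2]
finger_gap: 0.132
```

```bash
python3 go.py .5445 .40 .08 -7.5
```

```text
t 19.6 pos [0.4265 0.1294 0.0064] yaw -7.5 z [ 0.003  0.001 -1.   ] gap 0.132 F [-0.8 -0.3 -0.2] q7 -2.08
tool shift now [ 0.0817 -0.2838 -0.0731] | after turning [ 0.0817 -0.2837 -0.0736] | turn [-0.06 -0.14 -0.03]
```

{"method": "apply_moves", "body": {"deltas": [{"offset":[0,0,-0.015],"angular":[0,0,0]},{"offset":[0,0,-0.025],"angular":[0,0,0]},{"offset":[0,0,-0.03],"angular":[0,0,0]},{"offset":[0.003,-0.01,-0.02],"angular":[0,0,0]},{"offset":[0.007,-0.024,-0.005],"angular":[0,0,0]},{"offset":[0.008,-0.028,0],"angular":[0,0,0]},{"offset":[0.008,-0.028,0],"angular":[0,0,0]},{"offset":[0.008,-0.028,0],"angular":[0,0,0]},{"offset":[0.008,-0.028,0],"angular":[0,0,0]},{"offset":[0.008,-0.028,0],"angular":[0,0,0]},{"offset":[0.008,-0.028,0],"angular":[0,0,0]},{"offset":[0.008,-0.028,0],"angular":[0,0,0]},{"offset":[0.007,-0.025,0],"angular":[0,0,0]},{"offset":[0.004,-0.013,0],"angular":[0,0,0]},{"offset":[0,0,0],"angular":[0,0,-5]},{"offset":[0,0,0],"angular":[0,0,-7]},{"offset":[0,0,0],"angular":[0,0,-4]},{"offset":[0,0,0],"angular":[0,0,0]},{"offset":[0,0,0],"angular":[0,0,0]}]}}

```text
clock: 21.55
position: [0.5328, 0.3906, 0.0953]
ee_rot: [3.124, 0.242, -0.024]
wrist_force: [1.2, -0.1, -3.0]
finger_gap: 0.134
```

```bash
python3 - <<'E'
from go import go; from circ import *
go(.5445,.40,.0125,8.2)
d=shot('wrist','w7')
E
```

```text
t 21.6 pos [0.5328 0.3906 0.0953] yaw 8.9 z [-0.015 -0.009 -1.   ] gap 0.134 F [ 1.2 -0.1 -3. ] q7 -2.14
tool shift now [ 0.0143 -0.008   0.0825] | after turning [ 0.0129 -0.0076  0.0828] | turn [0.38 0.92 0.67]
```

View pics/w7.png

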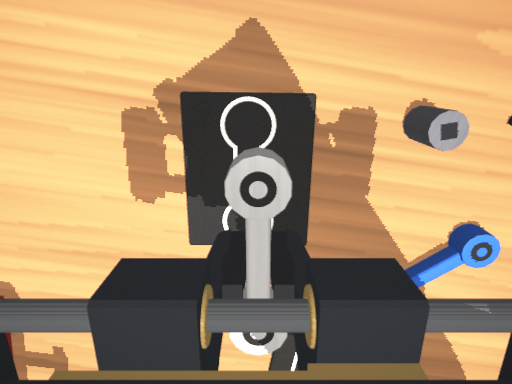

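The link is held straight, its near eye at (258,188), above the outline whose upper circle is at (247,124). The socket at (445,130) and the blue link are clear.

{"method": "apply_moves", "body": {"deltas": [{"offset":[0.007,-0.004,0.015],"angular":[0.2,0.5,0.4]},{"offset":[0.006,-0.004,0.025],"angular":[0.1,0.4,0.2]},{"offset":[0,0,0.015],"angular":[0,0,0]},{"offset":[0,0,0],"angular":[0,0,0]},{"offset":[0,0,0],"angular":[0,0,0]}]}}

```text
clock: 22.1
position: [0.5448, 0.4004, 0.0355]
ee_rot: [3.132, 0.218, 0.001]
wrist_force: [0.4, -0.4, -2.4]
finger_gap: 0.133
```

```bash
python3 - <<'E'
from go import go; from circ import *
go(.5455,.40,.0125,8.2)
print('expected .5816 .405; seen',pt(load('w7'),247,124,.006).round(4))
E
```

```text
t 22.1 pos [0.5448 0.4004 0.0355] yaw 8.0 z [ 0.001 -0.002 -1.   ] gap 0.133 F [ 0.4 -0.4 -2.4] q7 -2.16
tool shift now [0.0006 0.0005 0.023 ] | after turning [0.0006 0.0005 0.023 ] | turn [ 0.12 -0.04 -0.23]
expected .5816 .405; seen [0.5813 0.4056 0.006 ]
```

{"method": "apply_moves", "body": {"deltas": [{"offset":[0,0,0.008],"angular":[0,0,0]},{"offset":[0,0,0.008],"angular":[0,0,0]},{"offset":[0,0,0.003],"angular":[0,0,0]},{"offset":[0,0,0],"angular":[0,0,0]},{"offset":[0,0,0],"angular":[0,0,0]}]}}

```text
clock: 22.6
position: [0.5457, 0.4008, 0.0168]
ee_rot: [3.133, 0.217, 0.004]
wrist_force: [0.3, 0.3, -1.8]
finger_gap: 0.128
```

```bash
python3 go.py .5455 .4 .0125 8.2
```

```text
t 22.6 pos [0.5457 0.4008 0.0168] yaw 7.9 z [ 0.003 -0.    -1.   ] gap 0.128 F [ 0.3  0.3 -1.8] q7 -2.16
tool shift now [-0.0003  0.0008  0.0043] | after turning [-0.0003  0.0008  0.0043] | turn [ 0.05 -0.16 -0.27]
```

{"method": "apply_moves", "body": {"deltas": [{"offset":[0,0,0.002],"angular":[0,0,0]},{"offset":[0,0,0.0025],"angular":[0,0,0]},{"offset":[0,0,0],"angular":[0,0,0]},{"offset":[0,0,0],"angular":[0,0,0]}]}}

```text
clock: 23.0
position: [0.5463, 0.4012, 0.0128]
ee_rot: [-3.134, -0.217, -0.007]
wrist_force: [-1.3, 0.2, -1.7]
finger_gap: 0.128
```

{"method": "apply_moves", "body": {"deltas": [{"offset":[0,0,0],"angular":[0,0,0]},{"offset":[0,0,0],"angular":[0,0,0]},{"offset":[0,0,0],"angular":[0,0,0]},{"offset":[0,0,0],"angular":[0,0,0]},{"offset":[0,0,0],"angular":[0,0,0]},{"offset":[0,0,0],"angular":[0,0,0]},{"offset":[0,0,-0.01],"angular":[0,0,0]},{"offset":[0,0,-0.02],"angular":[0,0,0]},{"offset":[0,0,-0.03],"angular":[0,0,0]},{"offset":[0,0,-0.03],"angular":[0,0,0]},{"offset":[0,0,-0.03],"angular":[0,0,0]},{"offset":[0,0,0],"angular":[0,0,0]},{"offset":[0,0,0],"angular":[0,0,0]}], "grip": 1}}

```text
clock: 24.3
position: [0.5465, 0.4018, 0.1421]
ee_rot: [-3.132, -0.217, -0.011]
wrist_force: [-1.2, -0.0, -0.8]
finger_gap: 0.998
```

```bash
python3 - <<'E'
from go import go; from circ import *
circ('w8',.5445,.4,.0135,.035,.065)
go(.558,-.430,.15,60.5)
E
```

```text
2661 circle [0.5452 0.4   ] 0.0521 rect [0.545  0.4015 0.1039 0.0288] dir 7.7 z [0.0224 0.0259 0.0271]
t 24.4 pos [0.5469 0.4021 0.1424] yaw 7.9 z [ 0.008  0.003 -1.   ] gap 1.001 F [0.8 0.6 0.6] q7 -2.16
tool shift now [-0.1037  0.8257 -0.0103] | after turning [-0.7188  0.4194 -0.0076] | turn [  0.09  -0.48 -52.58]
```

The link is placed at (0.545,0.4015), direction 7.7°, on target. The brake pad is next.

{"method": "apply_moves", "body": {"deltas": [{"offset":[0,0.015,0],"angular":[0,-0.3,0]},{"offset":[-0.004,0.03,-0.002],"angular":[0,-0.2,0]},{"offset":[-0.005,0.04,-0.002],"angular":[0,0,0]},{"offset":[-0.005,0.04,-0.002],"angular":[0,0,0]},{"offset":[-0.005,0.04,-0.002],"angular":[0,0,0]},{"offset":[-0.005,0.04,-0.002],"angular":[0,0,0]},{"offset":[-0.005,0.04,-0.002],"angular":[0,0,0]},{"offset":[-0.005,0.04,-0.002],"angular":[0,0,0]},{"offset":[-0.005,0.04,0],"angular":[0,0,0]},{"offset":[-0.005,0.04,0],"angular":[0,0,0]},{"offset":[-0.005,0.04,0],"angular":[0,0,0]},{"offset":[-0.005,0.03,0],"angular":[0,0,0]},{"offset":[0,0.015,0],"angular":[0,0,0]},{"offset":[0,0,0],"angular":[0,0,0]}]}}

```text
clock: 25.75
position: [0.5408, -0.0879, 0.1429]
ee_rot: [3.127, 0.2, -0.049]
wrist_force: [-0.8, -0.4, -0.1]
finger_gap: 0.996
```

```bash
python3 go.py .558 -.43 .15 60.5
```

```text
t 25.8 pos [ 0.5408 -0.0879  0.1429] yaw 7.3 z [-0.031 -0.01  -0.999] gap 0.996 F [-0.8 -0.4 -0.1] q7 -1.38
tool shift now [-0.0267  0.3416 -0.0044] | after turning [-0.2893  0.1835 -0.0071] | turn [ -0.55   1.84 -53.17]
```

{"method": "apply_moves", "body": {"deltas": [{"offset":[0,0,-0.002],"angular":[-0.4,1.0,-4]},{"offset":[0,0,-0.002],"angular":[0,0.8,-8]},{"offset":[0,0,0],"angular":[0,0,-8.5]},{"offset":[0,0,0],"angular":[0,0,-8.5]},{"offset":[0,0,0],"angular":[0,0,-8.5]},{"offset":[0,0,0],"angular":[0,0,-8.5]},{"offset":[0,0,0],"angular":[0,0,-6]},{"offset":[-0.015,0.009,0],"angular":[0,0,0]},{"offset":[-0.025,0.016,0],"angular":[0,0,0]},{"offset":[-0.03,0.019,0],"angular":[0,0,0]},{"offset":[-0.032,0.02,0],"angular":[0,0,0]},{"offset":[-0.032,0.02,0],"angular":[0,0,0]},{"offset":[-0.032,0.02,0],"angular":[0,0,0]},{"offset":[-0.032,0.02,0],"angular":[0,0,0]},{"offset":[-0.032,0.02,0],"angular":[0,0,0]},{"offset":[-0.026,0.018,0],"angular":[0,0,0]},{"offset":[-0.015,0.01,0],"angular":[0,0,0]},{"offset":[0,0,0],"angular":[0,0,0]},{"offset":[0,0,0],"angular":[0,0,0]}]}}

```text
clock: 27.65
position: [0.5494, -0.3978, 0.1315]
ee_rot: [-2.677, -1.603, 0.029]
wrist_force: [-0.4, 0.6, 0.1]
finger_gap: 0.997
```

```bash
python3 - <<'E'
from go import go; from circ import *
circ('w9',.558,-.43,.0095,.03,.065)
circ('w9',.558,-.43,.0035,.03,.065)
go(.558,-.430,.06,60.5)
E
```

```text
4635 circle [ 0.5566 -0.4302] 0.0455 rect [ 0.5565 -0.4304  0.0804  0.0461] dir 59.3 z [0.0153 0.0162 0.017 ]
5751 circle [ 0.5565 -0.4303] 0.0564 rect [ 0.5564 -0.4304  0.1044  0.046 ] dir 59.3 z [0.0062 0.016  0.0169]
t 27.8 pos [ 0.5496 -0.3973  0.1318] yaw 61.9 z [-0.027  0.008 -1.   ] gap 0.999 F [ 0.6  1.  -0.9] q7 -0.04
tool shift now [-0.0245  0.0248  0.0713] | after turning [-0.0243  0.0234  0.0718] | turn [-1.59  0.32  1.41]
```

View pics/w9.png

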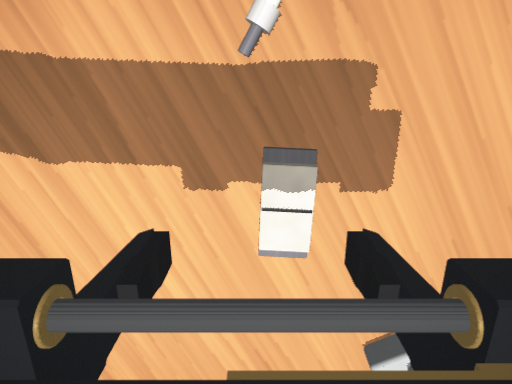

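The wrist view shows the brake pad at (288,205). It measures (0.5565,-0.430), direction 59.3°, height 16 mm, size 104x46. A grey object, probably the vise, shows at the lower right edge at (390,350), far enough away.

{"method": "apply_moves", "body": {"deltas": [{"offset":[-0.008,0.008,0.005],"angular":[-0.8,0.2,1]},{"offset":[-0.01,0.009,0.015],"angular":[-0.5,0.1,1]},{"offset":[-0.006,0.005,0.02],"angular":[0,0,0.5]},{"offset":[0,0,0.02],"angular":[0,0,0]},{"offset":[0,0,0.01],"angular":[0,0,0]},{"offset":[0,0,0],"angular":[0,0,0]},{"offset":[0,0,0],"angular":[0,0,0]}]}}

```text
clock: 28.45
position: [0.5584, -0.4288, 0.0556]
ee_rot: [-2.728, -1.553, 0.001]
wrist_force: [-0.5, 0.1, 0.9]
finger_gap: 0.999
```

```bash
python3 go.py .5565 -.4303 .005 59.3
```

```text
t 28.4 pos [ 0.5584 -0.4288  0.0556] yaw 59.3 z [-0.002  0.002 -1.   ] gap 0.999 F [-0.5  0.1  0.9] q7 -0.05
tool shift now [-0.0023 -0.0007  0.0506] | after turning [-0.0023 -0.0008  0.0506] | turn [-0.15 -0.04  0.01]
```

{"method": "apply_moves", "body": {"deltas": [{"offset":[-0.002,-0.001,0.012],"angular":[0,0,0]},{"offset":[0,0,0.015],"angular":[0,0,0]},{"offset":[0,0,0.01],"angular":[0,0,0]},{"offset":[0,0,0.005],"angular":[0,0,0]},{"offset":[0,0,0],"angular":[0,0,0]},{"offset":[0,0,0],"angular":[0,0,0]}]}}

```text
clock: 29.05
position: [0.5573, -0.4303, 0.0114]
ee_rot: [-2.729, -1.555, -0.001]
wrist_force: [0.5, 0.4, 0.6]
finger_gap: 0.999
```

```bash
python3 go.py .5565 -.4303 .005 59.3
```

```text
t 29.1 pos [ 0.5573 -0.4303  0.0114] yaw 59.3 z [ 0.     0.001 -1.   ] gap 0.999 F [0.5 0.4 0.6] q7 -0.05
tool shift now [-0.0004 -0.0007  0.0064] | after turning [-0.0004 -0.0007  0.0064] | turn [-0.01 -0.05  0.03]
```

{"method": "apply_moves", "body": {"deltas": [{"offset":[0,-0.001,0.004],"angular":[0,0,0]},{"offset":[0,0,0.002],"angular":[0,0,0]},{"offset":[0,0,0],"angular":[0,0,0]}]}}

```text
clock: 29.35
position: [0.5571, -0.4301, 0.0059]
ee_rot: [2.729, 1.554, 0.002]
wrist_force: [-0.3, 0.3, 0.2]
finger_gap: 1.0
```

{"method": "apply_moves", "body": {"deltas": [{"offset":[0,0,0],"angular":[0,0,0]},{"offset":[0,0,0],"angular":[0,0,0]},{"offset":[0,0,0],"angular":[0,0,0]},{"offset":[0,0,0],"angular":[0,0,0]},{"offset":[0,0,0],"angular":[0,0,0]},{"offset":[0,0,0],"angular":[0,0,0]},{"offset":[0,0,0],"angular":[0,0,0]},{"offset":[0,0,0],"angular":[0,0,0]}], "grip": -1, "force": 30}}

```text
clock: 30.15
position: [0.5574, -0.4304, 0.0067]
ee_rot: [2.728, 1.554, 0.003]
wrist_force: [-0.2, 0.5, 0.1]
finger_gap: 0.521
```

```bash
python3 go.py .342 .305 .1 59.3
```

```text
t 30.1 pos [ 0.5574 -0.4304  0.0067] yaw 59.3 z [ 0.002 -0.001 -1.   ] gap 0.521 F [-0.2  0.5  0.1] q7 -0.06
tool shift now [ 0.5226 -0.5602 -0.0944] | after turning [ 0.5223 -0.5606 -0.0933] | turn [ 0.14 -0.04  0.03]
```

{"method": "apply_moves", "body": {"deltas": [{"offset":[0,0,-0.015],"angular":[0,0,0]},{"offset":[0,0,-0.03],"angular":[0,0,0]},{"offset":[0,0,-0.035],"angular":[0,0,0]},{"offset":[0.013,-0.01,-0.02],"angular":[0,0,0]},{"offset":[0.022,-0.017,0],"angular":[0,0,0]},{"offset":[0.027,-0.021,0],"angular":[0,0,0]},{"offset":[0.027,-0.021,0],"angular":[0,0,0]},{"offset":[0.027,-0.021,0],"angular":[0,0,0]},{"offset":[0.027,-0.021,0],"angular":[0,0,0]},{"offset":[0.027,-0.021,0],"angular":[0,0,0]},{"offset":[0.027,-0.021,0],"angular":[0,0,0]},{"offset":[0.027,-0.021,0],"angular":[0,0,0]},{"offset":[0.027,-0.021,0],"angular":[0,0,0]},{"offset":[0.027,-0.021,0],"angular":[0,0,0]},{"offset":[0.027,-0.021,0],"angular":[0,0,0]},{"offset":[0.022,-0.017,0],"angular":[0,0,0]},{"offset":[0.012,-0.009,0],"angular":[0,0,0]},{"offset":[0,0,0],"angular":[0,0,0]},{"offset":[0,0,0],"angular":[0,0,0]}]}}

```text
clock: 32.05
position: [0.5011, 0.0101, 0.1221]
ee_rot: [2.723, 1.548, 0.01]
wrist_force: [-0.4, 0.0, -3.4]
finger_gap: 0.518
```

```bash
python3 go.py .342 .305 .1 178.7
```

```text
t 32.0 pos [0.5011 0.0101 0.1221] yaw 59.2 z [ 0.01  -0.005 -1.   ] gap 0.518 F [-0.4  0.  -3.4] q7 -0.79
tool shift now [ 0.172  -0.2878  0.0191] | after turning [0.1658 0.2912 0.0221] | turn [   0.44    0.63 -119.45]
```

{"method": "apply_moves", "body": {"deltas": [{"offset":[0,0,0],"angular":[0.5,-0.3,-4]},{"offset":[0,0,0],"angular":[0,0,-8]},{"offset":[0,0,0],"angular":[0,0,-8.5]},{"offset":[0,0,0],"angular":[0,0,-8.5]},{"offset":[0,0,0],"angular":[0,0,-8.5]},{"offset":[0,0,0],"angular":[0,0,-8.5]},{"offset":[0,0,0],"angular":[0,0,-8.5]},{"offset":[0,0,0],"angular":[0,0,-8.5]},{"offset":[0,0,0],"angular":[0,0,-8.5]},{"offset":[0,0,0],"angular":[0,0,-8.5]},{"offset":[0,0,0],"angular":[0,0,-8.5]},{"offset":[0,0,0],"angular":[0,0,-8.5]},{"offset":[0,0,0],"angular":[0,0,-8.5]},{"offset":[0,0,0],"angular":[0,0,-8]},{"offset":[0,0,0],"angular":[0,0,-4]},{"offset":[0,0,0],"angular":[0,0,0]},{"offset":[0,0,0],"angular":[0,0,0]}]}}

```text
clock: 33.75
position: [0.5031, -0.0257, 0.1244]
ee_rot: [-0.059, -3.141, 0.037]
wrist_force: [-0.6, -0.7, -2.6]
finger_gap: 0.519
```

```bash
python3 go.py .342 .305 .1 178.7
```

```text
t 33.8 pos [ 0.5031 -0.0257  0.1244] yaw 177.9 z [-0.001 -0.023 -1.   ] gap 0.519 F [-0.6 -0.7 -2.6] q7 1.02
tool shift now [0.1734 0.325  0.0168] | after turning [0.1686 0.327  0.0244] | turn [-1.34  0.01 -0.84]
```

{"method": "apply_moves", "body": {"deltas": [{"offset":[0.005,0.01,0],"angular":[-0.8,0,-0.4]},{"offset":[0.01,0.02,0],"angular":[-0.5,0,-0.4]},{"offset":[0.014,0.027,0],"angular":[0,0,0]},{"offset":[0.014,0.027,0],"angular":[0,0,0]},{"offset":[0.014,0.027,0],"angular":[0,0,0]},{"offset":[0.014,0.027,0],"angular":[0,0,0]},{"offset":[0.014,0.027,0],"angular":[0,0,0]},{"offset":[0.014,0.027,0],"angular":[0,0,0]},{"offset":[0.014,0.027,0],"angular":[0,0,0]},{"offset":[0.014,0.027,0],"angular":[0,0,0]},{"offset":[0.014,0.027,0],"angular":[0,0,0]},{"offset":[0.012,0.023,0],"angular":[0,0,0]},{"offset":[0.01,0.02,0],"angular":[0,0,0]},{"offset":[0.005,0.01,0],"angular":[0,0,0]},{"offset":[0,0,0],"angular":[0,0,0]},{"offset":[0,0,0],"angular":[0,0,0]}]}}

```text
clock: 35.35
position: [0.3354, 0.3199, 0.1258]
ee_rot: [0.066, 3.14, 0.009]
wrist_force: [0.1, -0.3, -3.2]
finger_gap: 0.521
```

```bash
python3 - <<'E'
from go import go; from circ import *
go(.342,.305,.0127,178.7)
shot('wrist','w10')
E
```

```text
t 35.4 pos [0.3354 0.3199 0.1258] yaw 177.6 z [ 0.001  0.006 -1.   ] gap 0.521 F [ 0.1 -0.3 -3.2] q7 0.2
tool shift now [-0.0072 -0.0153  0.113 ] | after turning [-0.007  -0.0148  0.1131] | turn [ 0.32  0.04 -1.1 ]
```

View pics/w10.png

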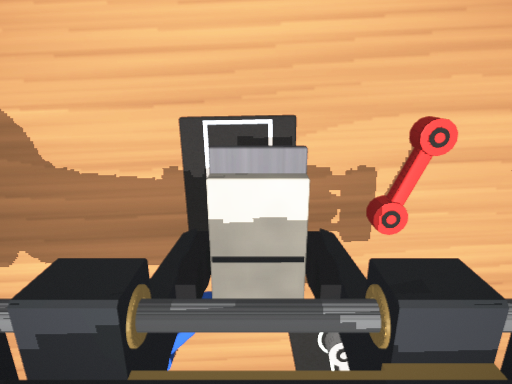

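The brake pad is held straight, above its outline. The outline's far edge runs from (204,121) to (272,121), and the red link at (410,175) is off to the side. I'll use that edge to check the target.

```bash
python3 - <<'E'
from h import *
d=load('w10');a=pt(d,204.5,121.5,.006);b=pt(d,271.5,121.5,.006);print(a,b,(a+b)/2,'expected mid ~.286 .306')
E
```

```text
[0.2846761  0.27973637 0.006     ] [0.28700982 0.33397841 0.006     ] [0.28584296 0.30685739 0.006     ] expected mid ~.286 .306
```

{"method": "apply_moves", "body": {"deltas": [{"offset":[-0.003,-0.006,0.01],"angular":[0.2,0,-0.5]},{"offset":[-0.004,-0.007,0.02],"angular":[0.1,0,-0.5]},{"offset":[0,-0.002,0.025],"angular":[0,0,0]},{"offset":[0,0,0.02],"angular":[0,0,0]},{"offset":[0,0,0.01],"angular":[0,0,0]},{"offset":[0,0,0],"angular":[0,0,0]},{"offset":[0,0,0],"angular":[0,0,0]}]}}

```text
clock: 36.1
position: [0.3474, 0.2943, 0.0351]
ee_rot: [0.055, 3.139, -0.01]
wrist_force: [0.0, -0.2, -3.3]
finger_gap: 0.517
```

```bash
python3 go.py .342 .305 .0127 178.7
```

```text
t 36.1 pos [0.3474 0.2943 0.0351] yaw 178.0 z [ 0.002 -0.006 -1.   ] gap 0.517 F [ 0.  -0.2 -3.3] q7 0.1
tool shift now [0.0058 0.0106 0.0223] | after turning [0.0057 0.0105 0.0224] | turn [-0.36  0.1  -0.71]
```

{"method": "apply_moves", "body": {"deltas": [{"offset":[0.003,0.005,0.004],"angular":[-0.2,0,-0.4]},{"offset":[0.003,0.005,0.006],"angular":[-0.1,0,-0.3]},{"offset":[0,0,0.004],"angular":[0,0,0]},{"offset":[0,0,0],"angular":[0,0,0]},{"offset":[0,0,0],"angular":[0,0,0]}]}}

```text
clock: 36.6
position: [0.3425, 0.307, 0.0219]
ee_rot: [0.034, 3.137, 0.004]
wrist_force: [-0.2, 0.0, -2.6]
finger_gap: 0.518
```

```bash
python3 go.py .342 .305 .0127 178.4
```

```text
t 36.6 pos [0.3425 0.307  0.0219] yaw 178.8 z [ 0.005  0.002 -1.   ] gap 0.518 F [-0.2  0.  -2.6] q7 0.06
tool shift now [ 0.0005 -0.002   0.0092] | after turning [ 0.0004 -0.002   0.0092] | turn [0.15 0.27 0.37]
```

{"method": "apply_moves", "body": {"deltas": [{"offset":[0,-0.001,0.004],"angular":[0.1,0.2,0]},{"offset":[0,0,0.003],"angular":[0,0,0]},{"offset":[0,0,0.002],"angular":[0,0,0]},{"offset":[0,0,0],"angular":[0,0,0]},{"offset":[0,0,0],"angular":[0,0,0]}]}}

```text
clock: 37.1
position: [0.343, 0.306, 0.0126]
ee_rot: [0.034, 3.14, 0.002]
wrist_force: [-0.9, -0.9, -0.8]
finger_gap: 0.517
```

```bash
python3 go.py .342 .305 .0127 178.4
```

```text
t 37.1 pos [0.343  0.306  0.0126] yaw 178.7 z [ 0.002  0.001 -1.   ] gap 0.517 F [-0.9 -0.9 -0.8] q7 0.05
tool shift now [ 0.0009 -0.001  -0.0001] | after turning [ 0.0009 -0.001  -0.0001] | turn [0.06 0.1  0.34]
```

{"method": "apply_moves", "body": {"deltas": [{"offset":[0,0,0],"angular":[0,0,0]},{"offset":[0,0,0],"angular":[0,0,0]},{"offset":[0,0,0],"angular":[0,0,0]},{"offset":[0,0,0],"angular":[0,0,0]},{"offset":[0,0,0],"angular":[0,0,0]},{"offset":[0,0,0],"angular":[0,0,0]},{"offset":[0,0,-0.01],"angular":[0,0,0]},{"offset":[0,0,-0.02],"angular":[0,0,0]},{"offset":[0,0,-0.03],"angular":[0,0,0]},{"offset":[0,0,-0.03],"angular":[0,0,0]},{"offset":[0,0,-0.03],"angular":[0,0,0]},{"offset":[0,0,0],"angular":[0,0,0]},{"offset":[0,0,0],"angular":[0,0,0]}], "grip": 1}}

```text
clock: 38.4
position: [0.3423, 0.3062, 0.1404]
ee_rot: [0.031, 3.139, 0.002]
wrist_force: [-0.4, 0.4, 0.2]
finger_gap: 0.998
```

```bash
python3 - <<'E'
from go import go; from circ import *
circ('w11',.342,.305,.0095,.03,.065)
go(.342,.305,.15,178.7)
for n in('side','top'):
    d=shot(n,n+'9')
t=load('top9');cv2.imwrite('pics/top9b.png',cv2.resize(t['image'][70:330,90:440,::-1],(800,594),interpolation=cv2.INTER_CUBIC))
E
```

```text
6026 circle [0.3441 0.3055] 0.0562 rect [0.344  0.3057 0.0461 0.1032] dir 178.8 z [0.0121 0.0218 0.0228]
t 38.5 pos [0.3423 0.3065 0.1403] yaw 178.9 z [ 0.002  0.001 -1.   ] gap 1.005 F [-0.7  0.7  0.3] q7 0.27
tool shift now [ 0.0002 -0.0014 -0.0097] | after turning [ 0.0003 -0.0015 -0.0097] | turn [0.09 0.14 0.18]
```

View pics/top9b.png

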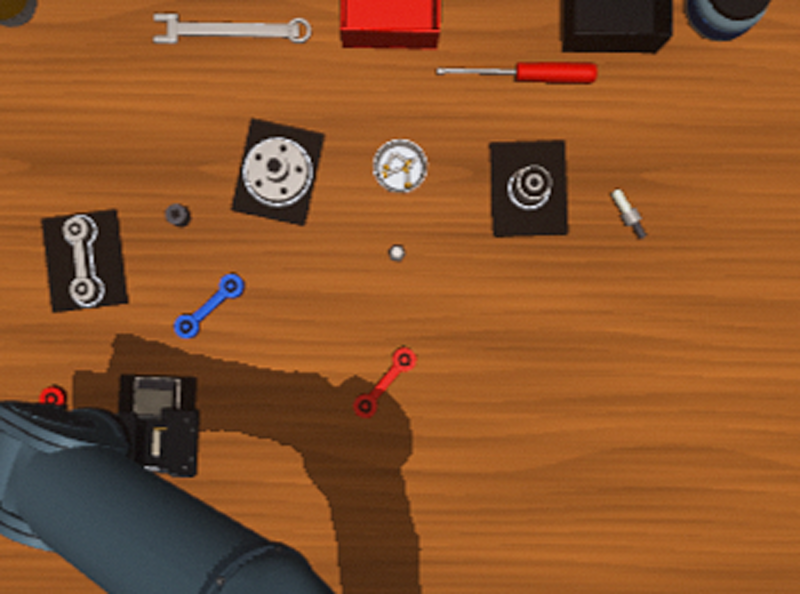

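View pics/side9.png

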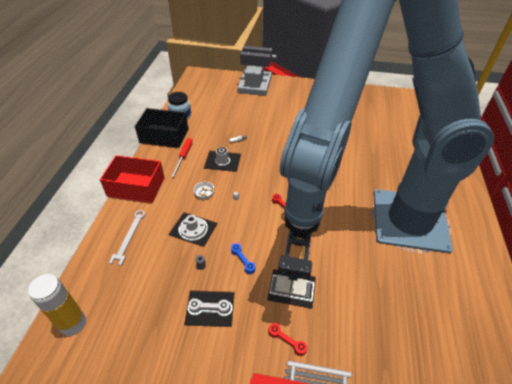

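All four parts sit inside their outlines, and the dish, socket and coloured links are untouched. I'm handing in.

```bash
python3 -c "
from station import r; print(r.job_done())"
```

```text
the job is handed in; nothing more can be done
None
```

All four parts are lying on their matching pads, released, and the job was handed in at about 38.5 s of the 120 s allowed. No verdict was reported.

| Part | Last wrist-camera position (x, y) | Distance from outline centre (limit 12 mm) | Direction error (limit 12°) | Top above bench (expected) |
|---|---|---|---|---|
| Bush | (0.645, -0.158) | under 1 mm | – | 52.5 mm (52) |
| Hub | (0.661, 0.160) | under 1 mm | – | 51–52 mm (51) |
| Link | (0.545, 0.4015) | about 2 mm | 0.5° | about 26 mm (26) |
| Brake pad | (0.344, 0.306) | about 2 mm | 0.1° | about 22 mm (22) |

- **Bystanders:** the dish, the socket and the coloured links look undisturbed in the final overhead and side views; I did not measure their positions again.
- **Gripper:** it was open, and its fingertips were about 12 cm above the brake pad at hand-in.
- **Failed or disagreeing checks:** no placement check failed. The first move call was refused because its rows lacked a turn, and an early depth measurement gave bad sizes until invalid readings were filtered out. Some moves drifted by 10–35 mm; I corrected this before each grasp and placing. In the overhead view the bush looks slightly off its circle; I put that down to the viewing angle, since the wrist camera measured it centred.

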